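# Build the sieve stack on the shaker

### The job

Build the sieve stack on the shaker's steel pan, one part at a time from the bottom up: first the green fine sieve, then the yellow medium one, then the red coarse one, and last the black lid. Set each part down without dropping it, upright and fully nested in the one below, let go of everything, and leave the mortar, bottle, funnel and tube rack where they are.

Things in the scene. Friction and masses are not known exactly. Their poses are not given: they have to be found in the camera images.
- pan_mouth (a point): Sieve shaker: grey box 110 x 110 mm, fixed to the table, with a round steel pan on top, 56 mm across outside, bore 50 mm across and 14 mm deep. Point: centre of the pan's mouth, at rim height, 78 mm above the table; the box's top is 50 mm above the table; z up; the control panel faces the shaker's -x.
- green_sieve_mid (a point): Sieve, green plastic frame, fine steel mesh, 32 mm high, standing upright. Foot: skirt 8 mm high, tapering 40 (bottom) to 45.6 mm across. Above: cylinder 56 mm across, 24 mm high, bore 50 mm across, 12 mm deep. Nested, the skirt is inside the part below, whose outside is also 56 mm, so grip it over 8 mm above its foot; each adds 24 mm. Point: on the axis, half-way up (16 mm above the foot); z up.
- yellow_sieve_mid (a point): Sieve, yellow plastic frame, medium steel mesh, 32 mm high, standing upright. Foot: skirt 8 mm high, tapering 40 (bottom) to 45.6 mm across. Above: cylinder 56 mm across, 24 mm high, bore 50 mm across, 12 mm deep. Nested, the skirt is inside the part below, whose outside is also 56 mm, so grip it over 8 mm above its foot; each adds 24 mm. Point: on the axis, half-way up (16 mm above the foot); z up.
- red_sieve_mid (a point): Sieve, red plastic frame, coarse steel mesh, 32 mm high, standing upright. Foot: skirt 8 mm high, tapering 40 (bottom) to 45.6 mm across. Above: cylinder 56 mm across, 24 mm high, bore 50 mm across, 12 mm deep. Nested, the skirt is inside the part below, whose outside is also 56 mm, so grip it over 8 mm above its foot; each adds 24 mm. Point: on the axis, half-way up (16 mm above the foot); z up.
- lid_mid (a point): Black plastic lid, 38 mm high: the same 8 mm tapered skirt below (40 to 45.6 mm across), then a disc 56 mm across and 8 mm thick, then a central round grip knob 24 mm across and 22 mm high (from 16 to 38 mm above the foot). Point: on the axis, half-way up (19 mm above the foot); z up.
- mortar: White ceramic mortar with a pestle leaning in it, 100 mm across the rim, 55 mm high, pestle to about 80 mm; loose, to be left alone. Origin: centre of its underside.
- bottle: Squat blue glass bottle with white cap, 68 mm across, 85 mm high; loose, to be left alone. Origin: centre of its underside.
- funnel: Clear polycarbonate funnel standing mouth down, 72 mm across, 70 mm high; loose, to be left alone. Origin: centre of its underside.
- tube_rack: Red plastic tube rack, 60 x 160 x 55 mm, with capped tubes up to 82 mm; loose, to be left alone. Origin: centre of its underside; long side along its y.

How it is judged:
On the way, in this order (a step that is already met when the one before it is completed fails the run):
1. green sieve nested in the part below and let go (horizontal distance between green_sieve_mid and pan_mouth below 0.006 m and z of green_sieve_mid in the frame of pan_mouth between 0.0045 and 0.0115 m and angle between green_sieve_mid's own z axis and vertical below 0.08 rad and contact force between the fingers and green_sieve below 0.1 N), for 0.2 s.
2. yellow sieve nested in the part below and let go (horizontal distance between yellow_sieve_mid and green_sieve_mid below 0.006 m and z of yellow_sieve_mid in the frame of green_sieve_mid between 0.0205 and 0.0275 m and angle between yellow_sieve_mid's own z axis and vertical below 0.08 rad and contact force between the fingers and yellow_sieve below 0.1 N), for 0.2 s.
3. red sieve nested in the part below and let go (horizontal distance between red_sieve_mid and yellow_sieve_mid below 0.006 m and z of red_sieve_mid in the frame of yellow_sieve_mid between 0.0205 and 0.0275 m and angle between red_sieve_mid's own z axis and vertical below 0.08 rad and contact force between the fingers and red_sieve below 0.1 N), for 0.2 s.
4. lid nested in the part below and let go (horizontal distance between lid_mid and red_sieve_mid below 0.006 m and z of lid_mid in the frame of red_sieve_mid between 0.0235 and 0.0305 m and angle between lid_mid's own z axis and vertical below 0.08 rad and contact force between the fingers and lid below 0.1 N), for 0.2 s.
At the end, for the whole second after the job is handed in: Green sieve nested in the pan, yellow in green, red in yellow, lid in red: each within 6 mm of the axis of the part below, within 3.5 mm of its fully seated height, tilted less than 0.08 rad, at rest (under 20 mm/s) and not touched by the fingers (all of step 1 and all of step 2 and all of step 3 and all of step 4 and linear speed of each of green_sieve, yellow_sieve, red_sieve, lid below 0.02 m/s).
It fails at once if a bystander (mortar, bottle, funnel, tube rack) is shifted by more than 30 mm (distance of any of mortar, bottle, funnel, tube_rack from where it was at the start of the episode above 0.03 m).
It fails at once if the mortar, bottle, funnel or tube rack is tipped over (angle between any of mortar, bottle, funnel, tube_rack's own z axis and vertical above 0.6 rad).
It fails at once if a sieve or the lid is dropped or thrown (moves faster than 0.6 m/s out of the fingers) ((linear speed of green_sieve above 0.6 m/s and contact force between the fingers and green_sieve below 0.1 N) or (linear speed of yellow_sieve above 0.6 m/s and contact force between the fingers and yellow_sieve below 0.1 N) or (linear speed of red_sieve above 0.6 m/s and contact force between the fingers and red_sieve below 0.1 N) or (linear speed of lid above 0.6 m/s and contact force between the fingers and lid below 0.1 N)).
It also fails if it takes over 106 s, if anything falls off the work surface, if the arm or the gripper's body presses on something with over 40 N, if the wrist force passes 120 N, or if a joint passes its speed limit or range.

### The arm

A 6-joint arm with a two-finger parallel gripper is mounted at the origin on the work surface. World frame = base frame: x ahead of the robot, y to its left, z up, the work surface at z = 0. Lengths are in m, angles in rad, forces in N, time in s.
With the tool pointing down it reaches from about 0.375 to 0.9 m from the base axis. Payload 3.1 kg.
Tool frame: the origin (TCP) lies midway between the tips of the shut fingers; the grasp point (between the pads) lies 19 mm behind it; z points along the fingers, y is the direction in which the jaws open and shut (so a half turn about z gives the same grasp; the last joint's range is limited). The gripper opens to 85 mm and grips with 20 to 120 N. Pads are 22 mm wide; open, the fingers measure 114 mm over their backs; the gripper's body (76 mm by 85 mm) begins 54 mm behind the grasp point. The pads swing forward as they close: fully open they stand 13 mm farther back than shut.
Start: joints at [-1.331, 0.527, 1.433, -0, 1.181, -0.178], TCP at [0.254, -0.571, 0.231] pointing down, gripper open.
Joint ranges: [-3.08, 3.08], [-0.75, 2.2], [0.22, 2.44], [-1.43, 4.57], [0, 2.65], [-2.85, 2.85]. Speed limits (rad/s): [2.79, 2.79, 3.14, 3.14, 3.14, 3.14].

### API

Orientations are given as a unit quaternion [x, y, z, w].
In Python, from station import manip gives the robot as it stands. The module is installed in compiled form; this text tells all that it offers.
- The arm moves only by the tool drive_tool, never from a script. Its argument "deltas" is one flat list of numbers, 4 for each row, row after row: the shift along the tool's x, y, z in cm, then the turn about the tool's z in degrees. A call has 1 to 12 rows; each row is the pose to reach, as a shift and turn from the pose measured when the call began, along the tool's axes at that moment; what a row does not reach only later rows make up. A row lasts 1/10 s, in which the tool goes at most 50 mm and 8.59 degrees, less where a joint would pass 70% of its speed; a pose out of reach is approached as far as the arm can. A call with a gripper value outside its range is refused whole. "hand" is the finger opening in cm, from 0 to 8.54, set as the call begins (left out, the last holds). The fingers move at their own pace and stop on an object; "squeeze" is the grip in N (left out, the last holds). Time passes only in rows, so rows that repeat a pose let the fingers close. It gives the time, the measured TCP pose, the force and the opening at its end, in the units of the state.
- manip.sense(): the state, without advancing time (a new reading comes with each control period).
- manip.snapshot(name): name is "scene" or "top" or "wrist"; returns a dict with "frame" (420x560x3 uint8, red, green, blue), "depth" (420x560 float32, m along the optical axis (not along the pixel's ray), 0 where there is no reading), "fx", "fy", "cx", "cy" (pixels), "R" (3x3) and "t" (3): a world point X has camera coordinates R X + t. Camera axes: x right, y down, z forward; pixel columns grow to the right and rows downward; lengths in m; the calibration is good to about 2 mm. A picture is of the moment at which its call begins.
- manip.sign_off(): hands the job in, once; it reports no verdict.
The state is a dict: "t": time; "q": joint angles; "qd": joint speeds; "tau": joint torques, N m; "tcp_pos": TCP position; "tool_rot": TCP orientation; "force": force on the tool from outside, world axes, zero at the start; "ft_torque": the same for the moment, N m; "finger_gap": opening from 0.0 (shut) to 1.0 (fully open).
Only numpy, scipy, OpenCV 4.12 (cv2) and the standard library are available. Lean on these libraries where they do the work, as an engineer would, in place of code of your own. Each camera call takes 0.05 s, during which the arm holds its last target.

## Working session

There is one attempt and no reset: what is moved stays moved. The work goes in short steps, Python scripts to look and compute and a tool call to move; the robot and the scene stay as the last step left them, time stands still between calls to the robot, and variables do not carry over. Pictures are saved under pics/ and viewed, and the job is handed in when it is done.

Besides the shell and the picture viewer there is one more tool, called in YAML: its name, and indented under it one key for each argument. drive_tool: Moves the arm, as the interface text tells. Its arguments: {"type":"object","properties":{"deltas":{"type":"array"},"hand":{"type":"number"},"squeeze":{"type":"number"}},"required":["deltas"]}

```bash
mkdir -p pics; ls
cat > h.py <<'E'
import numpy as np, cv2
from station import manip
def snap(n,f=None):
    s=manip.snapshot(n)
    if f: cv2.imwrite('pics/'+f+'.png',cv2.cvtColor(s['frame'],cv2.COLOR_RGB2BGR))
    return s
def ray(s,u,v,z):
    R=np.array(s['R']);t=np.array(s['t']);c=-R.T@t
    d=R.T@np.array([(u-s['cx'])/s['fx'],(v-s['cy'])/s['fy'],1])
    return c+d*(z-c[2])/d[2]
def pts(s):
    R=np.array(s['R']);t=np.array(s['t'])
    D=s['depth'];h,w=D.shape;v,u=np.mgrid[:h,:w]
    P=np.stack([(u-s['cx'])/s['fx']*D,(v-s['cy'])/s['fy']*D,D],-1)
    W=(P-t)@R
    W[D<=0]=np.nan
    return W
E
python3 - <<'E'
from h import *
st=manip.sense();print({k:np.round(v,4) for k,v in st.items()})
for n in('scene','top','wrist'):
    s=snap(n,n+'0'); print(n,np.round(-np.array(s['R']).T@s['t'],3),s['fx'])
E
```

```text
pics
{'t': np.float64(0.0), 'q': array([-1.3315,  0.5284,  1.4339, -0.    ,  1.1814, -0.1785]), 'qd': array([-0.0002, -0.0008, -0.0001, -0.0005,  0.0011, -0.0009]), 'tau': array([-8.00000e-04, -4.42353e+01, -1.78024e+01, -4.00000e-04,
        8.30000e-03, -0.00000e+00]), 'tcp_pos': array([ 0.2535, -0.5705,  0.2304]), 'tool_rot': array([ 0.9783,  0.2074, -0.    , -0.0011]), 'force': array([0.334 , 0.0982, 0.03  ]), 'ft_torque': array([-0.0004, -0.0574,  0.0036]), 'finger_gap': np.float64(1.0041)}
scene [ 0.893 -0.614  1.072] 532.2848954403617
top [ 0.536 -0.008  1.016] 456.0877894884097
wrist [ 0.321 -0.541  0.373] 295.631924424919
```

View pics/top0.png

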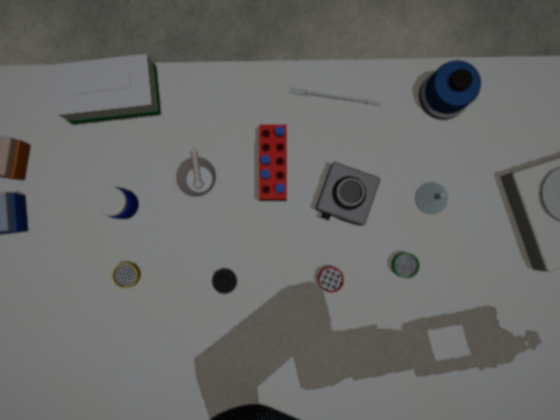

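View pics/scene0.png

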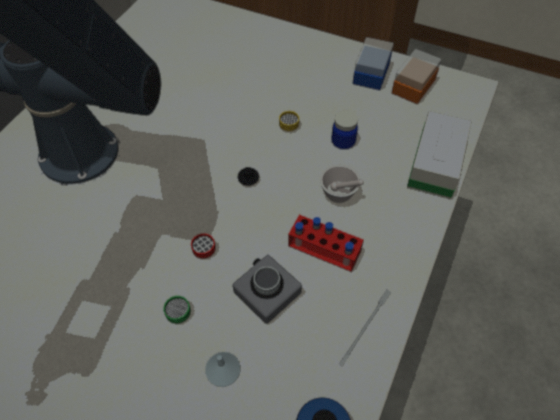

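View pics/wrist0.png

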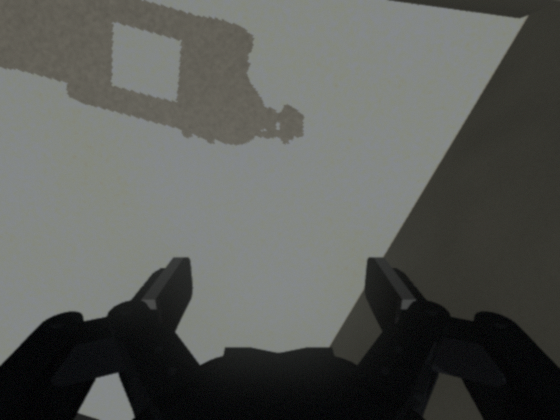

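The top view shows green at (405,265), red (330,279), lid (224,281), yellow (126,274), pan (350,192), with the tube rack, mortar, bottle and funnel at +x of the parts. Next I'll measure them.

```bash
cat > meas.py <<'E'
from h import *
ap={'green':(405,265,.032),'yellow':(126,274,.032),'red':(330,279,.032),'lid':(224,281,.016),'pan':(350,192,.078)}
s=snap('top'); W=pts(s)
for n,(u,v,h) in ap.items():
    r=24
    sub=W[v-r:v+r,u-r:u+r]
    base=.05 if n=='pan' else 0
    z=sub[...,2]; m=(z>base+.009)
    vv,uu=np.nonzero(m); 
    # largest component
    k,l,stt,c=cv2.connectedComponentsWithStats(m.astype(np.uint8))
    i=1+np.argmax(stt[1:,4]); mm=(l==i)
    cn=max(cv2.findContours(mm.astype(np.uint8),cv2.RETR_EXTERNAL,cv2.CHAIN_APPROX_NONE)[0],key=cv2.contourArea)
    e=cv2.fitEllipse(cn); (rc,rr)=cv2.minEnclosingCircle(cn)
    C=(e[0][0]+u-r,e[0][1]+v-r)
    P=ray(s,*C,h)
    # rim points near top
    top=mm&(abs(z-h)<.006) 
    q=sub[top][:,:2]; A=np.c_[2*q,np.ones(len(q))]
    print(n,'px',np.round(C,1),'axes px',np.round(e[1],1),'mm',np.round(np.array(e[1])*( -(0)+ (1.016-h))/s['fx']*1000,1),'P',np.round(P,4),'zmax',np.round(np.nanpercentile(z[mm],[50,90,98]),4), 'bbox mid',np.round([(np.nanmin(q[:,k])+np.nanmax(q[:,k]))/2 for k in(0,1)],4),np.round(np.hypot(*P[:2]),3))
E
python3 meas.py
python3 - <<'E'
from h import *
img=cv2.imread('pics/top0.png'); cv2.imwrite('pics/z0.png',cv2.resize(img[150:310,90:460],None,fx=2.1,fy=2.1,interpolation=cv2.INTER_CUBIC))
E
```

```text
green px [405.1 265.3] axes px [25.4 28.3] mm [54.7 61. ] P [ 0.482  -0.2768  0.032 ] zmax [0.0213 0.0314 0.0336] bbox mid [ 0.4817 -0.2792] 0.556
yellow px [125.6 275.3] axes px [25.3 28. ] mm [54.6 60.5] P [0.4655 0.324  0.032 ] zmax [0.0212 0.0313 0.0335] bbox mid [0.465  0.3268] 0.567
red px [330.2 279.4] axes px [25.2 26.5] mm [54.3 57.1] P [ 0.4533 -0.1166  0.032 ] zmax [0.0212 0.0315 0.0335] bbox mid [ 0.453  -0.1175] 0.468
lid px [223.9 281.2] axes px [24.4 24.8] mm [53.5 54.5] P [0.4499 0.113  0.016 ] zmax [0.0162 0.0373 0.0397] bbox mid [0.449 0.113] 0.464
pan px [349.7 192.2] axes px [26.2 27.5] mm [53.9 56.6] P [ 0.6354 -0.1547  0.078 ] zmax [0.0651 0.0775 0.0797] bbox mid [ 0.6361 -0.1556] 0.654
```

View pics/z0.png

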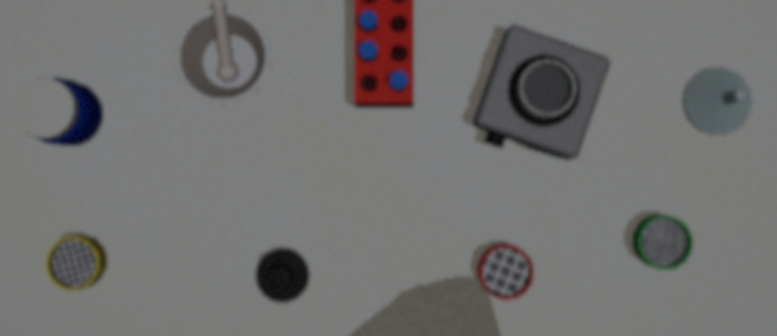

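```bash
cat >> h.py <<'E'
from scipy.spatial.transform import Rotation as Ro
def go(x,y,z,yaw=0.):
    s=manip.sense();R=Ro.from_quat(s['tool_rot']).as_matrix()
    d=R.T@(np.array([x,y,z])-s['tcp_pos'])*100
    a=np.degrees(np.arctan2(R[1,0],R[0,0]))
    print('t',round(s['t'],2),'delta cm',np.round(d,2),'turn',round(a-np.degrees(yaw),2),'tilt',np.round(R[:,2],4),'tcp',np.round(s['tcp_pos'],4),'F',np.round(s['force'],1),'gap',round(s['finger_gap'],3),'q',np.round(s['q'],2))
E
python3 -c "
from h import *
go(.482,-.278,.2)"
```

```text
t 0.2 delta cm [ 32.76 -17.49   3.1 ] turn 23.94 tilt [-3.0e-04  1.3e-03 -1.0e+00] tcp [ 0.2535 -0.5708  0.2307] F [-0.8 -0.5  0.2] gap 0.998 q [-1.33  0.53  1.43 -0.    1.18 -0.18]
```

drive_tool:
  deltas: [3,-1.6,0.3,3,6,-3.2,0.6,6,9.5,-5.1,0.9,9,13,-7,1.2,12,17,-9,1.6,15,21,-11.2,2,18,25,-13.3,2.4,21,28,-15,2.7,24,31,-16.5,3,24,32.8,-17.5,3.1,24,32.8,-17.5,3.1,24,32.8,-17.5,3.1,24]
  hand: 8.54
  squeeze: 60

```text
t: 1.4
tcp_pos: [0.4823, -0.2775, 0.1999]
tool_rot: [1.0, 0.0, -0.0, -0.001]
force: [-0.4, 0.0, 0.2]
finger_gap: 0.998
```

```bash
python3 -c "
from h import *
s=snap('wrist','w1'); go(.482,-.278,.2)
P=manip.sense()['tcp_pos']
for p in ([.482,-.278,.032],P):
    c=s['R']@np.array(p)+s['t'];print(s['fx']*c[0]/c[2]+s['cx'],s['fy']*c[1]/c[2]+s['cy'])
"
```

```text
t 1.45 delta cm [-0.01 -0.02 -0.  ] turn -0.06 tilt [-6.e-04  9.e-04 -1.e+00] tcp [ 0.4821 -0.2782  0.2   ] F [ 0.6  0.7 -0.5] gap 0.999 q [-0.72  0.48  1.64  0.    1.03  0.85]
279.36080316620723 188.76277045852336
280.4624709557794 261.7629433927843
```

View pics/w1.png

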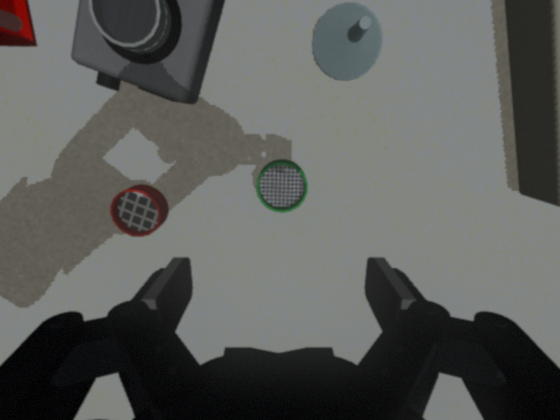

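Wrist view: green sieve at (282,186), red (139,210), pan at (130,5) at the edge, fingers at the bottom. Refine with depth-selected rim points.

```bash
cat >> h.py <<'E'
def rim(s,p,h,tol=.004,rad=.04):
    W=pts(s); m=(abs(W[...,2]-h)<tol)&(np.hypot(W[...,0]-p[0],W[...,1]-p[1])<rad)
    q=W[m][:,:2].astype(np.float32)
    c,r=cv2.minEnclosingCircle(q)
    # re-cast contour pixels of that mask to the rim plane, fit ellipse of hull
    vv,uu=np.nonzero(m); hull=cv2.convexHull(np.c_[uu,vv].astype(np.float32))
    X=np.array([ray(s,u,v,h)[:2] for u,v in hull[:,0]],np.float32)
    c2,r2=cv2.minEnclosingCircle(X)
    A=np.c_[2*X,np.ones(len(X))];sol=np.linalg.lstsq(A,(X**2).sum(1),rcond=None)[0]
    print('n',len(q),'z',np.round(np.median(W[m][:,2]),4),'encl',np.round(c,4),round(r,4),'plane encl',np.round(c2,4),round(r2,4),'lsq',np.round(sol[:2],4),np.round(np.sqrt(sol[2]+sol[0]**2+sol[1]**2),4))
E
python3 -c "
from h import *
for n in('wrist','top','scene'):
    s=snap(n); print(n)
    for p,h in(((.482,-.278),.032),((.453,-.117),.032),((.636,-.155),.078),((.465,.326),.032),((.45,.113),.016)):
        try: rim(s,p,h)
        except Exception as e: print('x',e)
"
```

```text
wrist
n 464 z 0.0317 encl [ 0.4833 -0.2807] 0.028 plane encl [ 0.4834 -0.2806] 0.0281 lsq [ 0.4834 -0.2807] 0.0277
n 534 z 0.0315 encl [ 0.4539 -0.1191] 0.0285 plane encl [ 0.4547 -0.1199] 0.0288 lsq [ 0.4548 -0.1198] 0.0282
n 665 z 0.0775 encl [ 0.6373 -0.1574] 0.028 plane encl [ 0.6373 -0.1581] 0.0285 lsq [ 0.6375 -0.1583] 0.0282
x 'NoneType' object is not subscriptable
x 'NoneType' object is not subscriptable
top
n 82 z 0.0313 encl [ 0.4836 -0.2785] 0.0282 plane encl [ 0.4824 -0.2789] 0.028 lsq [ 0.4818 -0.2789] 0.0276
n 111 z 0.0313 encl [ 0.4528 -0.1179] 0.0279 plane encl [ 0.453  -0.1178] 0.0279 lsq [ 0.4528 -0.1176] 0.0275
n 124 z 0.0777 encl [ 0.6362 -0.1557] 0.028 plane encl [ 0.636  -0.1553] 0.0281 lsq [ 0.636  -0.1557] 0.0276
n 123 z 0.031 encl [0.465  0.3271] 0.0287 plane encl [0.4649 0.3266] 0.0281 lsq [0.4651 0.3267] 0.0277
n 394 z 0.0158 encl [0.4496 0.1135] 0.0279 plane encl [0.4496 0.1132] 0.0279 lsq [0.4497 0.1133] 0.0274
scene
n 115 z 0.0309 encl [ 0.4822 -0.282 ] 0.0282 plane encl [ 0.4834 -0.282 ] 0.0285 lsq [ 0.4829 -0.2822] 0.0277
n 97 z 0.031 encl [ 0.4539 -0.1192] 0.0298 plane encl [ 0.4545 -0.121 ] 0.0292 lsq [ 0.4539 -0.1208] 0.0279
n 113 z 0.0768 encl [ 0.6378 -0.1579] 0.029 plane encl [ 0.6372 -0.1589] 0.0286 lsq [ 0.6371 -0.1587] 0.0279
n 61 z 0.0304 encl [0.4657 0.3239] 0.0303 plane encl [0.4671 0.3224] 0.0297 lsq [0.4661 0.3232] 0.028
n 186 z 0.0153 encl [0.4512 0.112 ] 0.0295 plane encl [0.4519 0.1095] 0.0287 lsq [0.4507 0.1096] 0.0276
```

```bash
python3 -c "
from h import *
go(.483,-.2803,.007)"
```

```text
t 1.6 delta cm [ 0.13  0.17 19.31] turn -0.15 tilt [-4.e-04  1.e-03 -1.e+00] tcp [ 0.4818 -0.2788  0.2001] F [-0.4 -0.  -0.7] gap 0.997 q [-0.73  0.48  1.64  0.    1.03  0.85]
```

drive_tool:
  deltas: [0.1,0.2,2.5,0,0.1,0.2,5.5,0,0.1,0.2,8.5,0,0.1,0.2,11.5,0,0.1,0.2,14,0,0.1,0.2,16,0,0.1,0.2,17.5,0,0.1,0.2,18.5,0,0.1,0.2,19,0,0.1,0.2,19.3,0,0.1,0.2,19.3,0]

```text
t: 2.7
tcp_pos: [0.4828, -0.2809, 0.0073]
tool_rot: [1.0, -0.001, 0.0, -0.0]
force: [-0.2, -0.3, 0.3]
finger_gap: 0.998
```

drive_tool:
  deltas: [0,0,0,0,0,0,0,0,0,0,0,0,0,0,0,0,0,0,0,0,0,0,0,0,0,0,0,0,0,0,0,0]
  hand: 4.5
  squeeze: 40

```text
t: 3.5
tcp_pos: [0.4832, -0.2812, 0.0083]
tool_rot: [1.0, -0.001, 0.001, 0.0]
force: [-0.7, -0.0, 5.6]
finger_gap: 0.63
```

```bash
python3 -c "
from h import *
s=snap('wrist','w2'); rim(s,(.483,-.28),.032);snap('scene','s2');go(.483,-.2803,.15)"
```

```text
n 3479 z 0.0316 encl [ 0.4899 -0.2799] 0.0394 plane encl [ 0.4881 -0.2799] 0.0405 lsq [ 0.4856 -0.2804] 0.0326
t 3.6 delta cm [-1.000e-02 -9.000e-02 -1.417e+01] turn -0.16 tilt [ 1.3e-03 -5.0e-04 -1.0e+00] tcp [ 0.4833 -0.2813  0.0083] F [-0.2  0.5  6. ] gap 0.634 q [-0.73  0.78  1.74  0.    0.61  0.85]
```

View pics/w2.png

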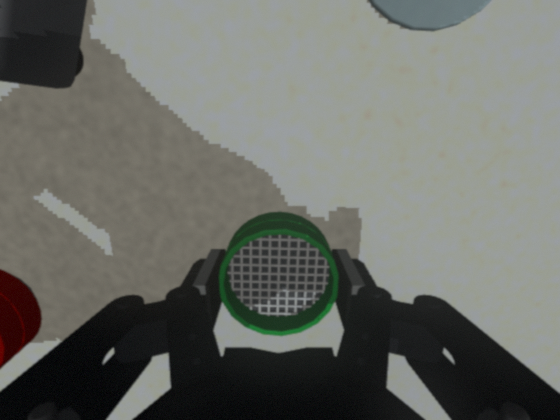

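Green is held centred (rim at about (279,280)); wrist and scene calibration agree with the grip, while the top camera is about 2 mm off in y. Lift.

drive_tool:
  deltas: [0,0,-0.5,0,0,0,-1.5,0,0,0,-3.5,0,0,0,-6,0,0,0,-8.5,0,0,0,-11,0,0,0,-13,0,0,0,-14.2,0,0,0,-14.2,0]

```text
t: 4.5
tcp_pos: [0.484, -0.2818, 0.1522]
tool_rot: [1.0, -0.001, 0.002, 0.002]
force: [-0.2, -0.7, -1.0]
finger_gap: 0.636
```

```bash
python3 -c "
from h import *
s=snap('wrist','w3'); rim(s,(.637,-.158),.078);rim(s,(.4545,-.119),.032);go(.6372,-.158,.15)"
```

```text
n 728 z 0.0775 encl [ 0.6297 -0.1568] 0.0272 plane encl [ 0.629  -0.1582] 0.0273 lsq [ 0.6375 -0.1586] 0.0284
n 765 z 0.0315 encl [ 0.454 -0.119] 0.0285 plane encl [ 0.455  -0.1201] 0.0288 lsq [ 0.4548 -0.12  ] 0.0282
t 4.55 delta cm [ 15.36 -12.37   0.11] turn -0.16 tilt [ 0.0024 -0.0014 -1.    ] tcp [ 0.4832 -0.2813  0.1509] F [ 0.4 -0.2 -0.2] gap 0.632 q [-0.73  0.55  1.68  0.    0.91  0.85]
```

View pics/w3.png

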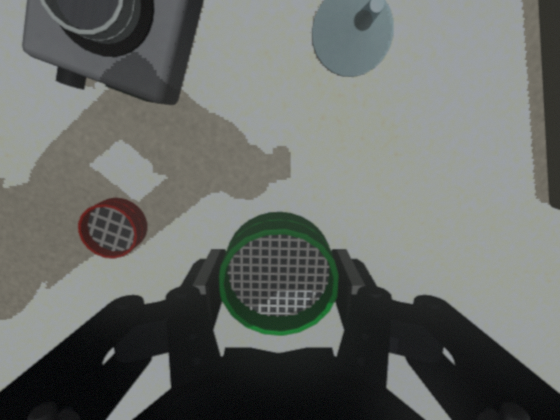

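Green is held unchanged, pan at (85,5) partially visible; its position is confirmed.

drive_tool:
  deltas: [0.6,-0.5,0,0,2,-1.6,0,0,4,-3.2,0,0,6,-4.8,0,0,8,-6.4,0,0,10,-8,0,0,12,-9.6,0,0,13.7,-11,0,0,14.8,-11.9,0,0,15.4,-12.4,0,0,15.4,-12.4,0,0,15.4,-12.4,0,0]

```text
t: 5.75
tcp_pos: [0.6368, -0.158, 0.1506]
tool_rot: [1.0, -0.002, 0.0, 0.001]
force: [-0.8, 0.3, -1.1]
finger_gap: 0.635
```

```bash
python3 -c "
from h import *
s=snap('scene','s3');go(.6373,-.158,.079)
I=cv2.imread('pics/s3.png');cv2.imwrite('pics/s3z.png',cv2.resize(I[190:340,170:370],None,fx=4,fy=4,interpolation=cv2.INTER_CUBIC))"
```

```text
t 5.8 delta cm [ 0.05 -0.03  7.18] turn -0.2 tilt [ 0.0011 -0.0012 -1.    ] tcp [ 0.6367 -0.1582  0.1508] F [ 0.6 -0.2 -0.3] gap 0.634 q [-0.41  0.66  1.42 -0.    1.06  1.16]
```

View pics/s3z.png

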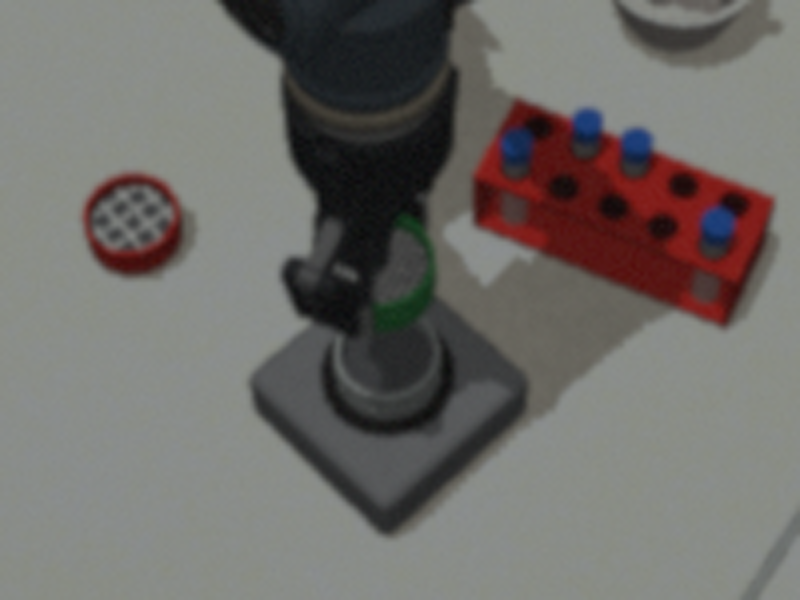

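Scene crop: green held over the pan with the rack clear of the gripper. Lower slowly with a force watch.

drive_tool:
  deltas: [0,0,0.6,0,0,0,1.8,0,0,0,3.2,0,0,0,4.5,0,0,0,5.4,0,0,0,5.8,0,0,0,6.1,0,0,0,6.4,0,0,0,6.6,0,0,0,6.8,0,0,0,6.8,0]

```text
t: 6.9
tcp_pos: [0.6368, -0.1583, 0.0829]
tool_rot: [1.0, -0.002, 0.001, 0.001]
force: [-0.4, -0.1, -0.3]
finger_gap: 0.631
```

drive_tool:
  deltas: [0,0,0.1,0,0,0,0.2,0,0,0,0.3,0,0,0,0.4,0,0,0,0.45,0,0,0,0.5,0,0,0,0.5,0]

```text
t: 7.6
tcp_pos: [0.6368, -0.1583, 0.0783]
tool_rot: [1.0, -0.002, 0.001, 0.001]
force: [-2.3, 0.9, 3.6]
finger_gap: 0.631
```

Light contact (3.6 N up) at exactly the seated height. Release.

drive_tool:
  deltas: [0,0,0,0,0,0,0,0,0,0,0,0,0,0,0,0,0,0,0,0,0,0,0,0]
  hand: 8.54

```text
t: 8.2
tcp_pos: [0.6368, -0.1583, 0.0782]
tool_rot: [1.0, -0.002, 0.001, 0.001]
force: [-0.7, 0.3, 0.3]
finger_gap: 0.997
```

drive_tool:
  deltas: [0,0,-1,0,0,0,-3,0,0,0,-6,0,0,0,-9,0,0,0,-11,0,0,0,-12,0,0,0,-12,0]

```text
t: 8.9
tcp_pos: [0.6376, -0.1585, 0.2004]
tool_rot: [1.0, -0.002, 0.002, 0.001]
force: [0.3, 0.5, -0.7]
finger_gap: 1.001
```

```bash
python3 -c "
from h import *
s=snap('wrist','w4');rim(s,(.637,-.158),.102);s=snap('scene','s4');rim(s,(.637,-.158),.102);go(.465,.3245,.2)
I=cv2.imread('pics/s4.png');cv2.imwrite('pics/s4z.png',cv2.resize(I[190:340,170:370],None,fx=4,fy=4,interpolation=cv2.INTER_CUBIC))"
```

```text
n 760 z 0.1017 encl [ 0.637  -0.1581] 0.028 plane encl [ 0.6373 -0.1578] 0.0281 lsq [ 0.6373 -0.158 ] 0.0277
n 119 z 0.1006 encl [ 0.6355 -0.1589] 0.0285 plane encl [ 0.636  -0.1599] 0.0286 lsq [ 0.6362 -0.1598] 0.028
t 9.0 delta cm [-17.28 -48.18  -0.27] turn -0.2 tilt [-1.e-04 -8.e-04 -1.e+00] tcp [ 0.6361 -0.1579  0.1976] F [ 0.1  0.8 -0.7] gap 1.0 q [-0.41  0.6   1.38 -0.    1.15  1.16]
```

View pics/w4.png

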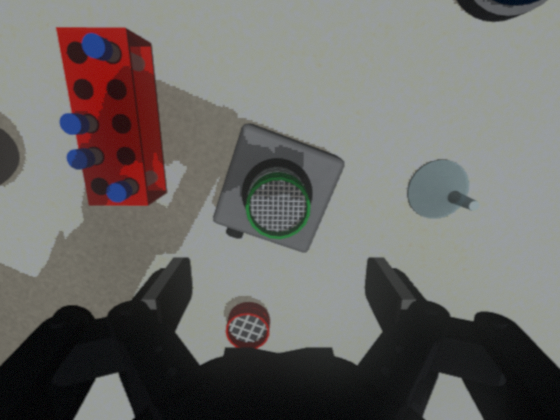

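View pics/s4z.png

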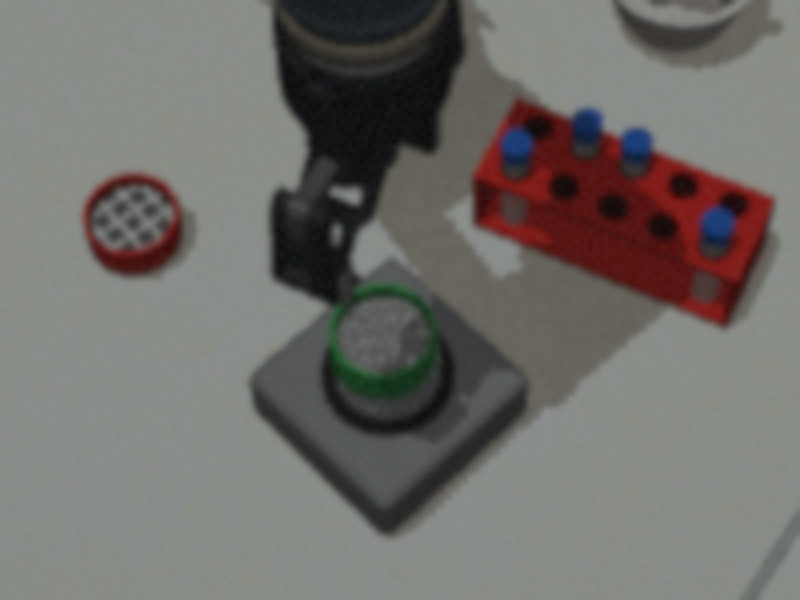

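Both views show green seated in the pan (wrist rim at (279,205), rim height 0.102, centre within 1 mm). On to yellow.

drive_tool:
  deltas: [-0.7,-2,0,0,-2.2,-6,0,0,-3.7,-10.4,0,0,-5.3,-14.8,0,0,-6.9,-19.2,0,0,-8.5,-23.6,0,0,-10,-28,0,0,-11.6,-32.4,0,0,-13.2,-36.8,0,0,-14.8,-41.2,0,0,-16.2,-45,0,0,-17,-47.5,0,0]

```text
t: 10.2
tcp_pos: [0.465, 0.3198, 0.1955]
tool_rot: [1.0, -0.001, -0.002, 0.001]
force: [0.8, -0.2, 0.5]
finger_gap: 1.002
```

drive_tool:
  deltas: [0,0,0,0,0,0,0,0]

```text
t: 10.4
tcp_pos: [0.4637, 0.3197, 0.194]
tool_rot: [1.0, 0.0, -0.004, 0.002]
force: [-0.1, 0.3, -0.5]
finger_gap: 0.999
```

```bash
python3 -c "
from h import *
s=snap('wrist','w5');rim(s,(.465,.3245),.032);go(.465,.3245,.008)"
```

```text
n 483 z 0.0317 encl [0.4665 0.3267] 0.028 plane encl [0.4668 0.3267] 0.028 lsq [0.4668 0.3266] 0.0277
t 10.45 delta cm [ 0.17 -0.61 18.63] turn -0.05 tilt [-0.0063 -0.0034 -1.    ] tcp [0.4644 0.319  0.1943] F [-0.1 -0.2 -0.2] gap 0.998 q [ 0.4   0.49  1.62 -0.    1.03  1.98]
```

View pics/w5.png

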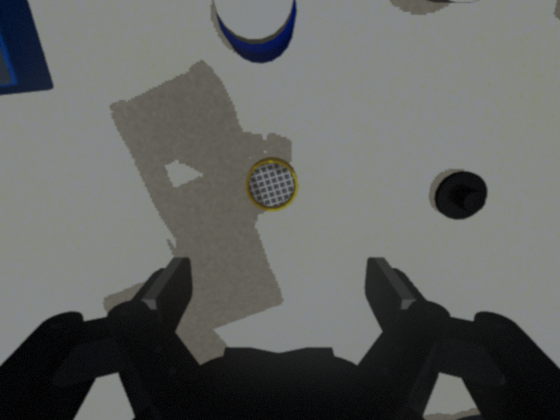

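Wrist view: yellow at (272,184), lid (461,195), bottle (262,30) well clear.

drive_tool:
  deltas: [0.2,-0.7,4,0,0.2,-0.7,8,0,0.2,-0.7,11,0,0.2,-0.7,13,0,0.2,-0.7,13,0]

```text
t: 10.95
tcp_pos: [0.4641, 0.3228, 0.0611]
tool_rot: [1.0, -0.002, -0.007, 0.003]
force: [-0.1, -0.6, 0.4]
finger_gap: 1.002
```

```bash
python3 -c "
from h import *
s=snap('wrist');rim(s,(.467,.3265),.032);go(.4667,.3265,.008)"
```

```text
n 1465 z 0.0316 encl [0.4663 0.3268] 0.0284 plane encl [0.4672 0.3265] 0.0282 lsq [0.4671 0.3267] 0.0278
t 11.0 delta cm [ 0.19 -0.32  5.48] turn -0.18 tilt [-0.0099 -0.0053 -0.9999] tcp [0.4653 0.3236 0.0628] F [-0.   0.1  0.9] gap 1.001 q [ 0.41  0.7   1.7  -0.    0.76  1.99]
```

drive_tool:
  deltas: [0.2,-0.3,1.5,0,0.2,-0.3,3,0,0.2,-0.3,4.2,0,0.2,-0.3,5,0,0.2,-0.3,5.4,0,0.2,-0.3,5.4,0,0.2,-0.3,5.4,0]

```text
t: 11.7
tcp_pos: [0.4669, 0.3265, 0.009]
tool_rot: [1.0, -0.001, -0.005, 0.003]
force: [-0.3, -0.3, -0.8]
finger_gap: 1.001
```

```bash
python3 -c "
from h import *
go(.4667,.3265,.008);go(.4667,.3265,.008)"
```

```text
t 11.7 delta cm [-0.02  0.    0.1 ] turn -0.17 tilt [-0.0094 -0.0051 -0.9999] tcp [0.4669 0.3265 0.009 ] F [-0.3 -0.3 -0.8] gap 1.001 q [ 0.41  0.79  1.71 -0.    0.65  1.99]
t 11.7 delta cm [-0.02  0.    0.1 ] turn -0.17 tilt [-0.0094 -0.0051 -0.9999] tcp [0.4669 0.3265 0.009 ] F [-0.3 -0.3 -0.8] gap 1.001 q [ 0.41  0.79  1.71 -0.    0.65  1.99]
```

Aligned; tilt 0.01 rad is harmless. Close.

drive_tool:
  deltas: [0,0,0.1,0,0,0,0.1,0,0,0,0.1,0,0,0,0.1,0,0,0,0.1,0,0,0,0.1,0,0,0,0.1,0,0,0,0.1,0]
  hand: 4.5

```text
t: 12.5
tcp_pos: [0.4672, 0.3267, 0.0088]
tool_rot: [1.0, -0.001, -0.004, 0.002]
force: [-0.5, -0.0, 5.5]
finger_gap: 0.645
```

```bash
python3 -c "
from h import *
snap('wrist','w6');go(.4667,.3265,.18)"
```

```text
t 12.55 delta cm [ -0.19   0.1  -17.11] turn -0.16 tilt [-0.0085 -0.0047 -1.    ] tcp [0.4672 0.3267 0.0088] F [-0.5  0.2  5.6] gap 0.645 q [ 0.41  0.79  1.71 -0.    0.65  1.99]
```

View pics/w6.png

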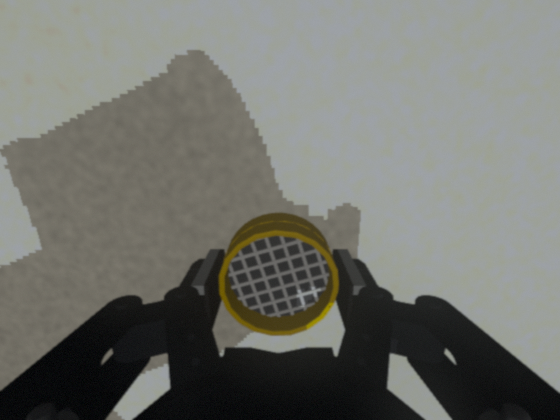

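Yellow held just as green was (rim at (279,282)). Lift, then carry.

drive_tool:
  deltas: [0,0,-0.5,0,0,0,-1.5,0,0,0,-3.5,0,0,0,-6,0,0,0,-9,0,0,0,-12,0,0,0,-14.5,0,0,0,-16.5,0,0,0,-17,0,0,0,-17,0,0,0,-17,0]

```text
t: 13.65
tcp_pos: [0.4678, 0.3271, 0.1779]
tool_rot: [1.0, -0.001, -0.005, 0.003]
force: [0.4, -0.5, -0.5]
finger_gap: 0.647
```

```bash
python3 -c "
from h import *
go(.6373,-.158,.18)"
```

```text
t 13.65 delta cm [17.08 48.46 -0.11] turn -0.16 tilt [-0.0103 -0.0055 -0.9999] tcp [0.4678 0.3271 0.1779] F [ 0.4 -0.5 -0.5] gap 0.647 q [ 0.41  0.53  1.62 -0.    1.01  1.99]
```

drive_tool:
  deltas: [0.2,0.7,0,0,0.8,2.3,0,0,1.8,5,0,0,2.8,8,0,0,3.9,11,0,0,4.9,14,0,0,6,17,0,0,7,20,0,0,8.1,23,0,0,9,25.5,0,0,9.5,27,0,0,9.5,27,0,0]

```text
t: 14.85
tcp_pos: [0.5624, 0.0548, 0.1776]
tool_rot: [1.0, -0.003, -0.006, 0.003]
force: [0.6, 0.0, -1.3]
finger_gap: 0.648
```

```bash
python3 -c "
from h import *
go(.6373,-.158,.18)"
```

```text
t 14.85 delta cm [ 7.61 21.24 -0.21] turn -0.34 tilt [-0.0114 -0.0056 -0.9999] tcp [0.5624 0.0548 0.1776] F [ 0.6  0.  -1.3] gap 0.648 q [-0.1   0.52  1.63 -0.01  1.    1.48]
```

drive_tool:
  deltas: [0.3,0.7,0,0,0.8,2.3,0,0,1.8,5,0,0,2.8,8,0,0,3.9,11,0,0,4.9,14,0,0,6,17,0,0,6.9,19.4,0,0,7.4,20.7,0,0,7.6,21.2,0,0,7.6,21.2,0,0,7.6,21.2,0,0]

```text
t: 16.05
tcp_pos: [0.6366, -0.1562, 0.1777]
tool_rot: [1.0, -0.002, -0.006, 0.002]
force: [-0.9, 0.8, -1.6]
finger_gap: 0.645
```

```bash
python3 -c "
from h import *
go(.6373,-.158,.12);s=snap('scene','s7');go(.6373,-.158,.108)
I=cv2.imread('pics/s7.png');cv2.imwrite('pics/s7z.png',cv2.resize(I[190:340,170:370],None,fx=4,fy=4,interpolation=cv2.INTER_CUBIC))"
```

```text
t 16.05 delta cm [0.15 0.15 5.77] turn -0.27 tilt [-0.0126 -0.0046 -0.9999] tcp [ 0.6366 -0.1562  0.1777] F [-0.9  0.8 -1.6] gap 0.645 q [-0.41  0.63  1.39 -0.01  1.13  1.17]
t 16.1 delta cm [0.16 0.16 6.98] turn -0.26 tilt [-0.0125 -0.0047 -0.9999] tcp [ 0.6366 -0.1561  0.1778] F [-0.1 -0.2 -0.8] gap 0.641 q [-0.41  0.63  1.39 -0.01  1.13  1.17]
```

View pics/s7z.png

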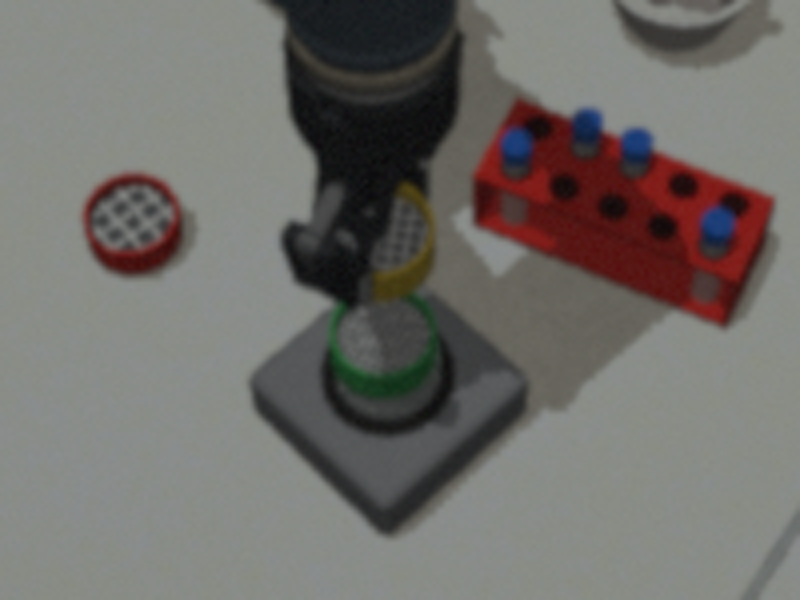

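Yellow is held above the green sieve, clear of all. Lower.

drive_tool:
  deltas: [0.1,0.1,0.6,0,0.2,0.2,1.8,0,0.2,0.2,3.2,0,0.2,0.2,4.5,0,0.2,0.2,5.4,0,0.2,0.2,5.9,0,0.2,0.2,6.3,0,0.2,0.2,6.7,0,0.2,0.2,6.9,0,0.2,0.2,6.9,0,0.2,0.2,6.9,0]

```text
t: 17.2
tcp_pos: [0.6379, -0.1585, 0.1092]
tool_rot: [1.0, -0.002, -0.006, 0.003]
force: [-0.9, 0.1, -0.3]
finger_gap: 0.646
```

```bash
python3 -c "
from h import *
go(.6373,-.158,.1028)"
```

```text
t 17.2 delta cm [-0.06 -0.06  0.64] turn -0.26 tilt [-0.0118 -0.005  -0.9999] tcp [ 0.6379 -0.1585  0.1092] F [-0.9  0.1 -0.3] gap 0.646 q [-0.41  0.72  1.44 -0.01  1.    1.17]
```

drive_tool:
  deltas: [0,0,0.1,0,0,0,0.2,0,0,0,0.3,0,0,0,0.4,0,0,0,0.5,0,0,0,0.6,0,0,0,0.64,0,0,0,0.64,0]

```text
t: 18.0
tcp_pos: [0.6378, -0.1585, 0.1029]
tool_rot: [1.0, -0.002, -0.006, 0.003]
force: [-1.1, -0.6, 0.4]
finger_gap: 0.644
```

drive_tool:
  deltas: [0,0,0.05,0,0,0,0.1,0,0,0,0.1,0]

```text
t: 18.3
tcp_pos: [0.6378, -0.1586, 0.1029]
tool_rot: [1.0, -0.002, -0.006, 0.003]
force: [-1.5, 1.2, 5.8]
finger_gap: 0.643
```

Seated with 6 N contact. Release and retreat.

drive_tool:
  deltas: [0,0,0,0,0,0,0,0,0,0,0,0,0,0,0,0,0,0,0,0,0,0,0,0]
  hand: 8.54

```text
t: 18.9
tcp_pos: [0.6378, -0.1585, 0.1027]
tool_rot: [1.0, -0.002, -0.006, 0.003]
force: [0.2, -0.2, -0.0]
finger_gap: 1.0
```

drive_tool:
  deltas: [0,0,-1,0,0,0,-3,0,0,0,-6,0,0,0,-8.5,0,0,0,-9.7,0,0,0,-9.7,0,0,0,-9.7,0]

```text
t: 19.6
tcp_pos: [0.6384, -0.1578, 0.1992]
tool_rot: [1.0, -0.002, -0.006, 0.002]
force: [-0.1, 0.1, -0.5]
finger_gap: 1.0
```

```bash
python3 -c "
from h import *
s=snap('wrist','w8');rim(s,(.637,-.158),.126);s=snap('scene','s8');rim(s,(.637,-.158),.126);go(.4547,-.1195,.2)
I=cv2.imread('pics/s8.png');cv2.imwrite('pics/s8z.png',cv2.resize(I[190:340,170:370],None,fx=4,fy=4,interpolation=cv2.INTER_CUBIC))"
```

```text
n 949 z 0.1256 encl [ 0.6372 -0.1583] 0.0283 plane encl [ 0.6378 -0.1582] 0.0281 lsq [ 0.6378 -0.1582] 0.0278
n 110 z 0.1247 encl [ 0.6375 -0.1586] 0.0291 plane encl [ 0.6371 -0.1595] 0.0283 lsq [ 0.6369 -0.1596] 0.0278
t 19.7 delta cm [-18.34  -3.73   0.06] turn -0.25 tilt [-0.0149 -0.0039 -0.9999] tcp [ 0.6379 -0.1576  0.198 ] F [-0.1 -0.   0.5] gap 0.999 q [-0.41  0.61  1.37 -0.01  1.17  1.17]
```

View pics/s8z.png

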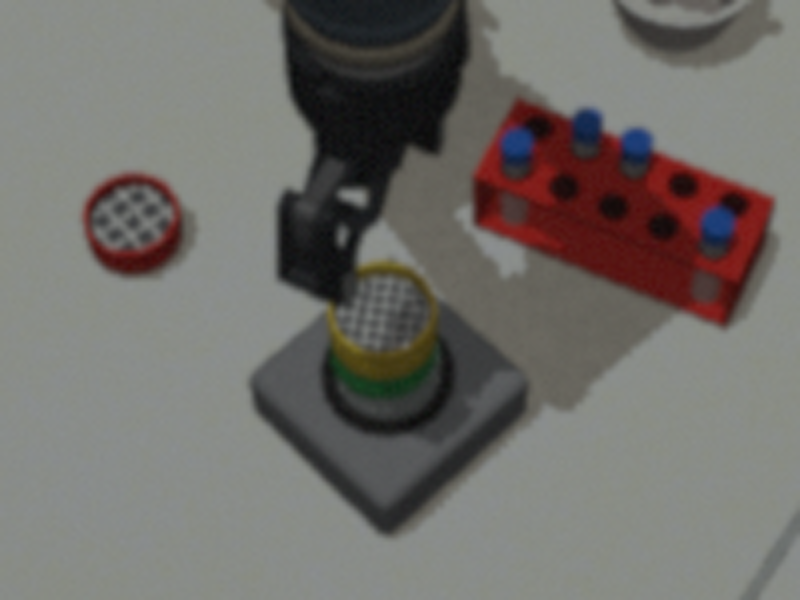

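Yellow is seated on green (rim height 0.1256, expected 0.126; centre within 1 mm). Red next.

drive_tool:
  deltas: [-0.8,-0.2,0,0,-3,-0.6,0,0,-6,-1.2,0,0,-9,-1.8,0,0,-12,-2.4,0,0,-15,-3,0,0,-17.3,-3.5,0,0,-18.3,-3.7,0,0,-18.3,-3.7,0,0,-18.3,-3.7,0,0]

```text
t: 20.7
tcp_pos: [0.4562, -0.1204, 0.2006]
tool_rot: [1.0, -0.002, -0.007, 0.002]
force: [1.1, -1.2, -0.1]
finger_gap: 1.001
```

```bash
python3 -c "
from h import *
s=snap('wrist');rim(s,(.4547,-.1195),.032);go(.4547,-.1195,.008)"
```

```text
n 473 z 0.0317 encl [ 0.4539 -0.1185] 0.0282 plane encl [ 0.4543 -0.1188] 0.028 lsq [ 0.4544 -0.1189] 0.0277
t 20.75 delta cm [ 0.06 -0.19 19.27] turn -0.26 tilt [-0.0131 -0.0047 -0.9999] tcp [ 0.4566 -0.1205  0.2007] F [0.  0.1 0.2] gap 1.001 q [-0.49  0.37  1.83 -0.01  0.95  1.09]
```

drive_tool:
  deltas: [0,-0.2,2.5,0,0,-0.2,5.5,0,0,-0.2,8.5,0,0,-0.2,11.5,0,0,-0.2,14,0,0,-0.2,16,0,0,-0.2,17.5,0,0,-0.2,18.5,0,0,-0.2,19,0,0,-0.2,19.2,0,0,-0.2,19.2,0,0,-0.2,19.2,0]

```text
t: 21.95
tcp_pos: [0.4546, -0.1196, 0.0092]
tool_rot: [1.0, -0.002, -0.006, 0.003]
force: [0.2, 0.1, 0.9]
finger_gap: 0.998
```

```bash
python3 -c "
from h import *
go(.4545,-.119,.008)"
```

```text
t 21.95 delta cm [-0.   -0.06  0.12] turn -0.26 tilt [-0.0119 -0.0053 -0.9999] tcp [ 0.4546 -0.1196  0.0092] F [0.2 0.1 0.9] gap 0.998 q [-0.49  0.74  1.96 -0.02  0.45  1.11]
```

drive_tool:
  deltas: [0,-0.05,0.1,0,0,-0.05,0.1,0,0,-0.05,0.1,0,0,-0.05,0.1,0,0,-0.05,0.1,0,0,-0.05,0.1,0,0,-0.05,0.1,0,0,-0.05,0.1,0]
  hand: 4.5

```text
t: 22.75
tcp_pos: [0.4548, -0.1192, 0.0091]
tool_rot: [1.0, -0.002, -0.005, 0.003]
force: [-0.4, 0.4, 5.9]
finger_gap: 0.639
```

```bash
python3 -c "
from h import *
snap('wrist','w9');go(.4545,-.119,.2)"
```

```text
t 22.8 delta cm [ -0.24   0.09 -19.09] turn -0.27 tilt [-0.0108 -0.0058 -0.9999] tcp [ 0.4548 -0.1192  0.0091] F [0.1 0.2 6.6] gap 0.639 q [-0.49  0.74  1.96 -0.02  0.45  1.11]
```

View pics/w9.png

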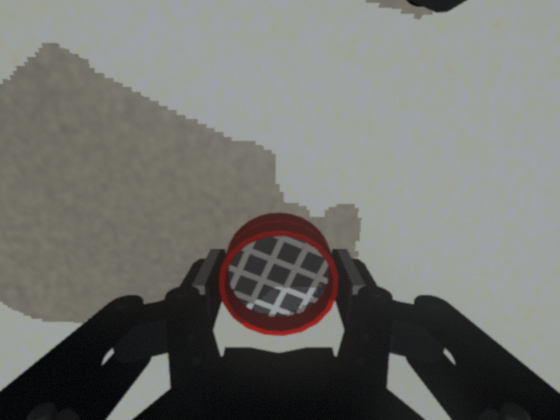

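Red held, centred at (279,281). Lift to 0.2.

drive_tool:
  deltas: [0,0,-0.5,0,0,0,-1.5,0,0,0,-3.5,0,0,0,-6,0,0,0,-9,0,0,0,-12,0,0,0,-15,0,0,0,-17.5,0,0,0,-18.6,0,0,0,-19,0,0,0,-19,0,0,0,-19,0]

```text
t: 24.0
tcp_pos: [0.456, -0.1177, 0.198]
tool_rot: [1.0, -0.002, -0.007, 0.002]
force: [0.4, -0.1, -0.0]
finger_gap: 0.638
```

```bash
python3 -c "
from h import *
go(.6376,-.1583,.2)"
```

```text
t 24.0 delta cm [18.17  3.97 -0.42] turn -0.28 tilt [-0.0131 -0.0046 -0.9999] tcp [ 0.456  -0.1177  0.198 ] F [ 0.4 -0.1 -0. ] gap 0.638 q [-0.48  0.38  1.84 -0.01  0.94  1.1 ]
```

drive_tool:
  deltas: [0.6,0.1,0,0,2.2,0.5,-0.1,0,4.6,1,-0.2,0,7,1.5,-0.3,0,9.5,2.1,-0.3,0,12,2.6,-0.3,0,14.5,3.2,-0.4,0,16.6,3.6,-0.4,0,17.8,3.9,-0.4,0,18.2,4,-0.4,0,18.2,4,-0.4,0,18.2,4,-0.4,0]

```text
t: 25.2
tcp_pos: [0.6369, -0.1582, 0.1989]
tool_rot: [1.0, -0.002, -0.008, 0.002]
force: [-0.3, 0.5, -0.1]
finger_gap: 0.639
```

```bash
python3 -c "
from h import *
snap('scene','s10');go(.6376,-.1583,.132)
I=cv2.imread('pics/s10.png');cv2.imwrite('pics/s10z.png',cv2.resize(I[190:340,170:370],None,fx=4,fy=4,interpolation=cv2.INTER_CUBIC))"
```

```text
t 25.25 delta cm [ 0.17 -0.02  6.72] turn -0.28 tilt [-0.015  -0.0038 -0.9999] tcp [ 0.6369 -0.1582  0.1992] F [ 0.9 -0.2 -0.3] gap 0.638 q [-0.41  0.61  1.37 -0.01  1.17  1.17]
```

View pics/s10z.png

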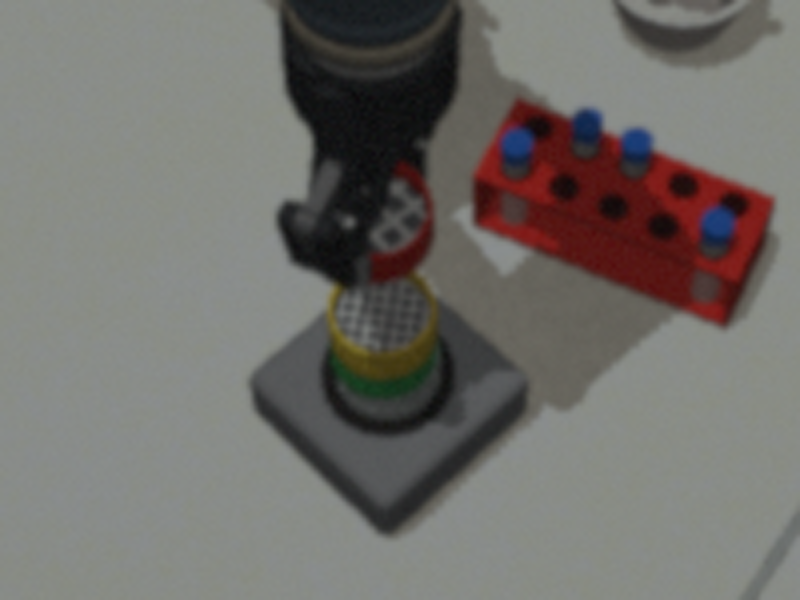

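Red held above the yellow; all clear. Lower to a few mm above seat (seat expected near TCP 0.127).

drive_tool:
  deltas: [0.1,0,0.6,0,0.2,0,1.8,0,0.2,0,3.2,0,0.2,0,4.5,0,0.2,0,5.3,0,0.2,0,5.8,0,0.2,0,6.2,0,0.2,0,6.5,0,0.2,0,6.7,0,0.2,0,6.7,0,0.2,0,6.7,0]

```text
t: 26.35
tcp_pos: [0.6382, -0.1586, 0.1326]
tool_rot: [1.0, -0.002, -0.007, 0.002]
force: [0.2, 0.6, -0.1]
finger_gap: 0.637
```

```bash
python3 -c "
from h import *
go(.6376,-.1583,.1271)"
```

```text
t 26.35 delta cm [-0.05 -0.03  0.55] turn -0.28 tilt [-0.0142 -0.0042 -0.9999] tcp [ 0.6382 -0.1586  0.1326] F [ 0.2  0.6 -0.1] gap 0.637 q [-0.41  0.69  1.42 -0.01  1.04  1.17]
```

drive_tool:
  deltas: [0,0,0.1,0,0,0,0.2,0,0,0,0.3,0,0,0,0.4,0,0,0,0.5,0,0,0,0.57,0,0,0,0.57,0]

```text
t: 27.05
tcp_pos: [0.6381, -0.1586, 0.1272]
tool_rot: [1.0, -0.002, -0.007, 0.002]
force: [0.0, -0.2, 1.8]
finger_gap: 0.637
```

drive_tool:
  deltas: [0,0,0.05,0,0,0,0.08,0,0,0,0.08,0]

```text
t: 27.35
tcp_pos: [0.6381, -0.1586, 0.1271]
tool_rot: [1.0, -0.002, -0.007, 0.002]
force: [-1.4, 0.4, 4.5]
finger_gap: 0.636
```

drive_tool:
  deltas: [0,0,0,0,0,0,0,0,0,0,0,0,0,0,0,0,0,0,0,0,0,0,0,0]
  hand: 8.54

```text
t: 27.95
tcp_pos: [0.6381, -0.1586, 0.127]
tool_rot: [1.0, -0.002, -0.007, 0.002]
force: [-0.2, 0.1, -0.8]
finger_gap: 1.001
```

drive_tool:
  deltas: [0,0,-1,0,0,0,-3,0,0,0,-6,0,0,0,-8.5,0,0,0,-9.7,0,0,0,-9.7,0,0,0,-9.7,0]

```text
t: 28.65
tcp_pos: [0.6389, -0.1579, 0.2234]
tool_rot: [1.0, -0.002, -0.008, 0.002]
force: [0.3, -0.1, -1.0]
finger_gap: 1.004
```

```bash
python3 -c "
from h import *
s=snap('wrist','w11');rim(s,(.637,-.158),.150);s=snap('scene','s11');rim(s,(.637,-.158),.150);go(.450,.112,.2)
I=cv2.imread('pics/s11.png');cv2.imwrite('pics/s11z.png',cv2.resize(I[190:340,170:370],None,fx=4,fy=4,interpolation=cv2.INTER_CUBIC))"
```

```text
n 943 z 0.1496 encl [ 0.6374 -0.1583] 0.0281 plane encl [ 0.6381 -0.1583] 0.0282 lsq [ 0.638  -0.1582] 0.0278
n 116 z 0.1487 encl [ 0.6365 -0.1591] 0.0289 plane encl [ 0.6371 -0.1598] 0.0286 lsq [ 0.6367 -0.1599] 0.0278
t 28.75 delta cm [-18.93 -26.89   2.46] turn -0.27 tilt [-0.0171 -0.003  -0.9998] tcp [ 0.6384 -0.1577  0.2222] F [ 0.8  0.5 -0.4] gap 0.999 q [-0.41  0.59  1.34 -0.01  1.23  1.17]
```

View pics/s11z.png

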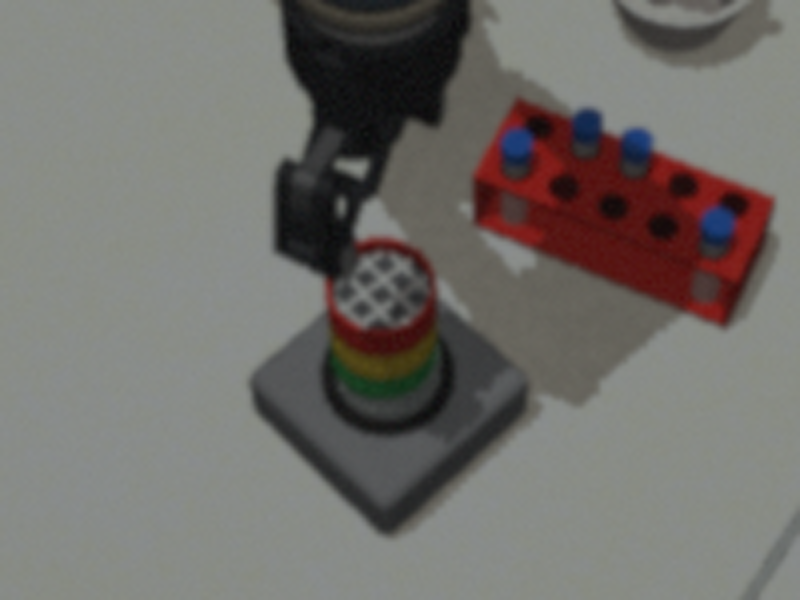

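Red is seated (rim 0.1496, expected 0.150); the stack is straight. Now the lid.

drive_tool:
  deltas: [-0.7,-1,0,0,-2.5,-3.5,0,0,-5,-7,0.5,0,-7.5,-10.6,1,0,-10,-14.2,1.5,0,-12.5,-17.8,2,0,-15,-21.3,2.4,0,-17.3,-24.6,2.4,0,-18.5,-26.3,2.4,0,-18.9,-26.9,2.4,0,-18.9,-26.9,2.4,0,-18.9,-26.9,2.4,0]

```text
t: 29.95
tcp_pos: [0.4511, 0.1116, 0.2006]
tool_rot: [1.0, -0.002, -0.008, 0.002]
force: [0.7, -0.0, -0.4]
finger_gap: 1.002
```

```bash
python3 -c "
from h import *
s=snap('wrist','w12');rim(s,(.45,.112),.016);rim(s,(.45,.112),.038);go(.450,.112,.02)"
```

```text
n 1415 z 0.0159 encl [0.4512 0.1125] 0.028 plane encl [0.4515 0.1124] 0.028 lsq [0.4515 0.1126] 0.0276
n 386 z 0.0379 encl [0.4512 0.1127] 0.0122 plane encl [0.4519 0.1126] 0.0121 lsq [0.4518 0.1126] 0.0117
t 30.0 delta cm [ 0.16 -0.13 18.06] turn -0.33 tilt [-0.0162 -0.0033 -0.9999] tcp [0.4513 0.1113 0.2006] F [-0.4  0.2 -0.8] gap 0.999 q [ 0.    0.37  1.85 -0.    0.95  1.58]
```

View pics/w12.png

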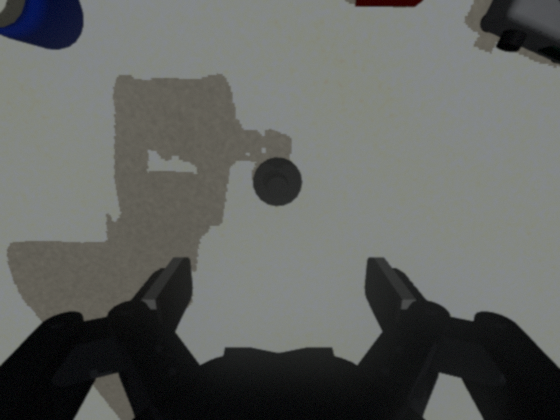

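Lid at (277,181), knob and disc centres agree: (0.4515, 0.1125).

drive_tool:
  deltas: [0,-0.1,2.5,0,0.1,-0.2,5.5,0,0.2,-0.2,8.5,0,0.3,-0.2,11.5,0,0.3,-0.2,13.5,0,0.3,-0.2,15.2,0,0.3,-0.2,16.6,0,0.3,-0.2,17.5,0,0.3,-0.2,17.9,0,0.3,-0.2,18,0,0.3,-0.2,18,0,0.3,-0.2,18,0]

```text
t: 31.2
tcp_pos: [0.4519, 0.1127, 0.0211]
tool_rot: [1.0, -0.003, -0.007, 0.002]
force: [0.6, -0.6, 0.1]
finger_gap: 1.002
```

```bash
python3 -c "
from h import *
go(.4515,.1125,.02)"
```

```text
t 31.2 delta cm [-0.04  0.02  0.11] turn -0.33 tilt [-0.0149 -0.0033 -0.9999] tcp [0.4519 0.1127 0.0211] F [ 0.6 -0.6  0.1] gap 1.002 q [ 0.01  0.71  1.97 -0.01  0.48  1.59]
```

drive_tool:
  deltas: [0,0,0.1,0,0,0,0.1,0,0,0,0.1,0,0,0,0.1,0,0,0,0.1,0,0,0,0.1,0,0,0,0.1,0,0,0,0.1,0,0,0,0.1,0,0,0,0.1,0]
  hand: 1.5

```text
t: 32.2
tcp_pos: [0.4519, 0.1127, 0.0203]
tool_rot: [1.0, -0.003, -0.007, 0.002]
force: [-0.4, -0.3, 5.6]
finger_gap: 0.262
```

```bash
python3 -c "
from h import *
snap('wrist','w13');go(.4515,.1125,.22)"
```

```text
t 32.25 delta cm [ -0.33   0.09 -19.96] turn -0.33 tilt [-0.0146 -0.0032 -0.9999] tcp [0.4519 0.1127 0.0203] F [0.2 0.3 5.1] gap 0.259 q [ 0.01  0.71  1.97 -0.01  0.48  1.59]
```

View pics/w13.png

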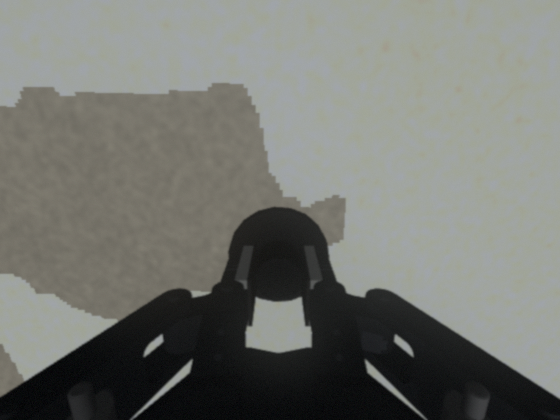

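The fingers hold the knob (lid disc around (279,250)). Lift.

drive_tool:
  deltas: [0,0,-0.5,0,0,0,-1.5,0,0,0,-3.5,0,0,0,-6,0,0,0,-9,0,0,0,-12,0,0,0,-15,0,0,0,-17.5,0,0,0,-19.5,0,0,0,-20.5,0,0,0,-20.5,0,0,0,-20.5,0]

```text
t: 33.45
tcp_pos: [0.4543, 0.1134, 0.2248]
tool_rot: [1.0, -0.003, -0.008, 0.002]
force: [0.2, 0.6, -0.7]
finger_gap: 0.263
```

```bash
python3 -c "
from h import *
s=snap('wrist','w14');go(.638,-.1583,.22)"
```

```text
t 33.5 delta cm [18.56 27.06  0.21] turn -0.33 tilt [-0.017  -0.0033 -0.9998] tcp [0.454  0.1133 0.2244] F [-0.6 -0.7 -1.6] gap 0.26 q [ 0.01  0.33  1.81 -0.    1.01  1.59]
```

View pics/w14.png

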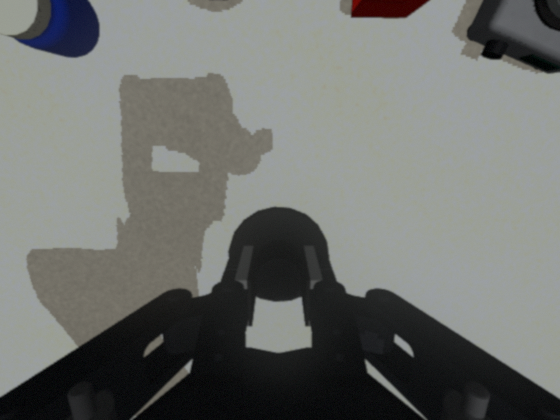

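Lid carried unchanged. Move over the stack.

drive_tool:
  deltas: [0.5,0.7,0,0,1.8,2.6,0,0,3.6,5.3,0,0,5.6,8.2,0,0,7.6,11.1,0,0,9.6,14,0,0,11.6,16.9,0,0,13.6,19.8,0,0,15.6,22.7,0,0,17.3,25.2,0,0,18.3,26.6,0,0,18.5,27,0,0]

```text
t: 34.7
tcp_pos: [0.638, -0.1603, 0.2202]
tool_rot: [1.0, -0.004, -0.009, 0.002]
force: [0.4, 0.4, -0.2]
finger_gap: 0.26
```

drive_tool:
  deltas: [0,0,0,0,0,0,0,0]

```text
t: 34.9
tcp_pos: [0.637, -0.1598, 0.219]
tool_rot: [1.0, -0.004, -0.01, 0.001]
force: [0.1, -0.0, -0.1]
finger_gap: 0.263
```

```bash
python3 -c "
from h import *
snap('scene','s15');go(.638,-.1583,.168)
I=cv2.imread('pics/s15.png');cv2.imwrite('pics/s15z.png',cv2.resize(I[190:340,170:370],None,fx=4,fy=4,interpolation=cv2.INTER_CUBIC))"
```

```text
t 34.95 delta cm [ 0.2  -0.13  5.14] turn -0.44 tilt [-0.0204 -0.0021 -0.9998] tcp [ 0.6371 -0.1595  0.2195] F [-0.1 -0.5 -0.1] gap 0.262 q [-0.41  0.59  1.34 -0.01  1.22  1.17]
```

View pics/s15z.png

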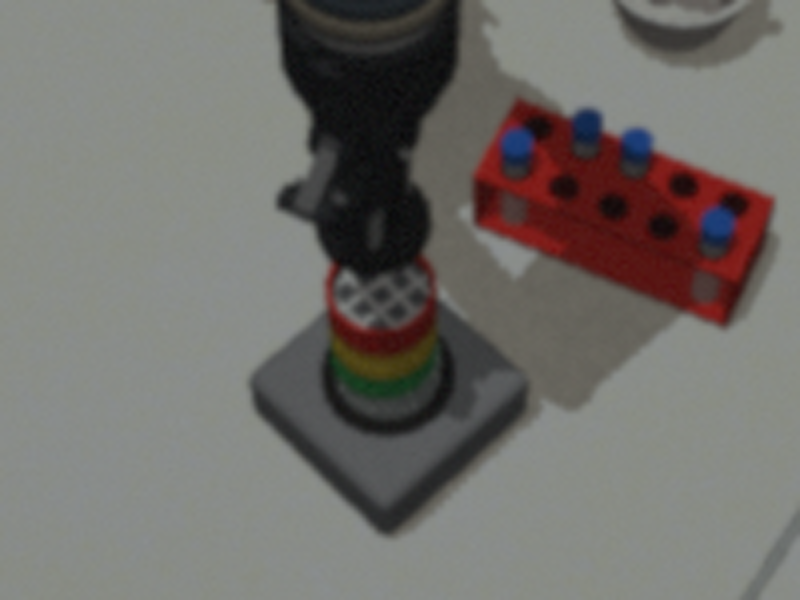

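Lid held above the red sieve. Lower.

drive_tool:
  deltas: [0.1,-0.1,0.5,0,0.2,-0.1,1.5,0,0.2,-0.1,2.7,0,0.2,-0.1,3.6,0,0.2,-0.1,4.2,0,0.2,-0.1,4.6,0,0.2,-0.1,4.9,0,0.2,-0.1,5.1,0,0.2,-0.1,5.1,0,0.2,-0.1,5.1,0]

```text
t: 35.95
tcp_pos: [0.6382, -0.1587, 0.1687]
tool_rot: [1.0, -0.004, -0.01, 0.001]
force: [-0.5, 0.3, 0.1]
finger_gap: 0.259
```

```bash
python3 -c "
from h import *
go(.638,-.1583,.1625)"
```

```text
t 35.95 delta cm [-0.01 -0.04  0.62] turn -0.44 tilt [-0.0198 -0.0023 -0.9998] tcp [ 0.6382 -0.1587  0.1687] F [-0.5  0.3  0.1] gap 0.259 q [-0.41  0.65  1.39 -0.01  1.12  1.17]
```

drive_tool:
  deltas: [0,0,0.1,0,0,0,0.2,0,0,0,0.3,0,0,0,0.4,0,0,0,0.5,0,0,0,0.6,0,0,0,0.65,0,0,0,0.65,0]

```text
t: 36.75
tcp_pos: [0.6381, -0.1587, 0.1624]
tool_rot: [1.0, -0.004, -0.01, 0.001]
force: [-0.5, 0.1, 0.7]
finger_gap: 0.263
```

drive_tool:
  deltas: [0,0,0.05,0,0,0,0.1,0,0,0,0.1,0]

```text
t: 37.05
tcp_pos: [0.6382, -0.1587, 0.1623]
tool_rot: [1.0, -0.004, -0.01, 0.001]
force: [-1.8, 1.4, 4.6]
finger_gap: 0.263
```

Seated contact. Release and rise.

drive_tool:
  deltas: [0,0,0,0,0,0,0,0,0,0,0,0,0,0,0,0,0,0,0,0,0,0,0,0,0,0,0,0]
  hand: 8.54

```text
t: 37.75
tcp_pos: [0.6382, -0.1587, 0.1623]
tool_rot: [1.0, -0.004, -0.01, 0.001]
force: [-0.2, -0.0, -0.4]
finger_gap: 1.004
```

drive_tool:
  deltas: [0,0,-1,0,0,0,-3,0,0,0,-5.5,0,0,0,-8,0,0,0,-9,0,0,0,-9,0,0,0,-9,0]

```text
t: 38.45
tcp_pos: [0.6394, -0.1582, 0.2516]
tool_rot: [1.0, -0.004, -0.01, 0.001]
force: [0.2, 0.4, -0.4]
finger_gap: 1.0
```

```bash
python3 -c "
from h import *
s=snap('wrist','w16');rim(s,(.638,-.158),.158);rim(s,(.638,-.158),.180);s=snap('scene','s16');rim(s,(.638,-.158),.158);rim(s,(.638,-.158),.180);go(.638,-.1583,.168)
I=cv2.imread('pics/s16.png');cv2.imwrite('pics/s16z.png',cv2.resize(I[190:340,170:370],None,fx=4,fy=4,interpolation=cv2.INTER_CUBIC))"
```

```text
n 2432 z 0.1579 encl [ 0.6376 -0.1586] 0.0281 plane encl [ 0.6381 -0.1586] 0.0282 lsq [ 0.638  -0.1584] 0.0277
n 712 z 0.1798 encl [ 0.6379 -0.1581] 0.0122 plane encl [ 0.6387 -0.1585] 0.0123 lsq [ 0.6386 -0.1583] 0.0119
n 384 z 0.1573 encl [ 0.6359 -0.1586] 0.029 plane encl [ 0.6367 -0.16  ] 0.0284 lsq [ 0.6369 -0.1599] 0.0279
n 99 z 0.1791 encl [ 0.6362 -0.159 ] 0.0126 plane encl [ 0.6373 -0.1605] 0.0127 lsq [ 0.6371 -0.1603] 0.0118
t 38.55 delta cm [0.08 0.01 8.26] turn -0.44 tilt [-0.0222 -0.0012 -0.9998] tcp [ 0.639  -0.1581  0.2506] F [-0.1  0.1 -0.3] gap 1.001 q [-0.41  0.56  1.3  -0.01  1.29  1.17]
```

View pics/s16z.png

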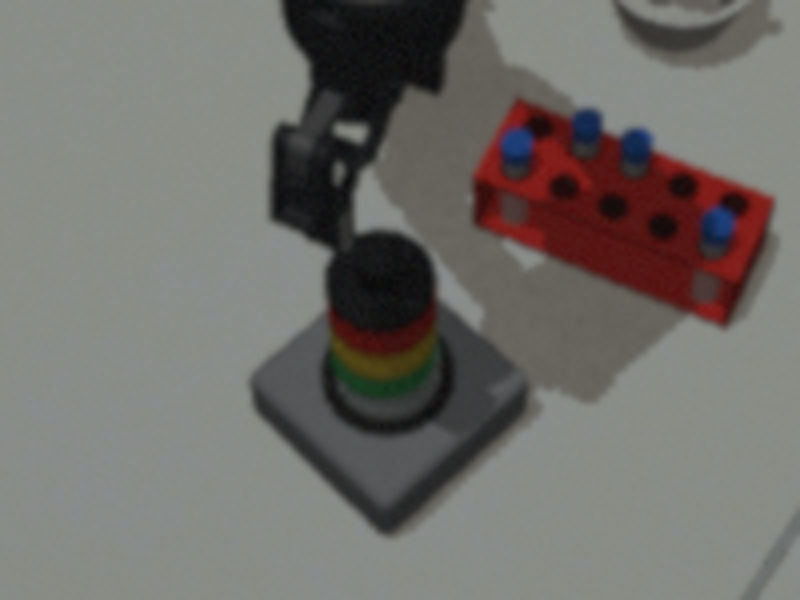

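View pics/w16.png

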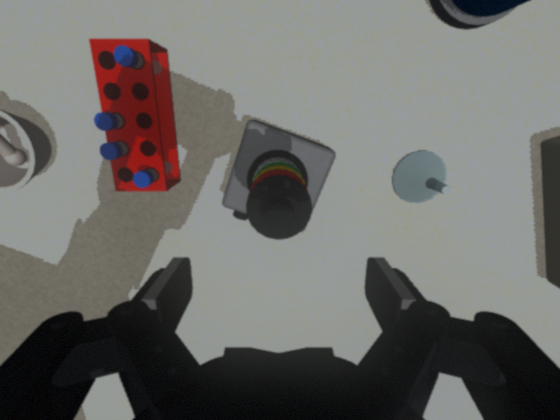

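Both views show the full straight stack with the lid seated (disc top 0.158, knob top 0.180, as expected); gripper open and clear. Hand in.

```bash
python3 -c "
from h import *
print(manip.sign_off())"
```

```text
the job is handed in; nothing more can be done
None
```

I built the whole stack on the pan in order (green, yellow, red, lid) and handed the job in at about 38.6 s of the 106 s allowed. Each part was lowered until it made light contact (about 4–6 N), let go, and checked in two camera views before I fetched the next one.

- **Heights:** the last wrist readings were 0.102, 0.126 and 0.150 m for the three sieve rims. The lid's disc top read 0.158 m and its knob top 0.180 m. All are within 0.5 mm of the fully seated heights.
- **Centring:** in the wrist view every part is within about 1 mm of the one below.
- **Bystanders:** the tool stayed clear of the mortar, bottle, funnel and tube rack. They looked undisturbed in the pictures, but I did not re-measure their positions at the end.

**Disagreements:** the top camera read y about 2 mm off the wrist camera, so I worked from the wrist camera, which agreed with the grips. The scene camera differed from the wrist camera by 1–2 mm. The tool's tilt also crept up to about 0.02 rad over the run, with no visible effect on how the parts seated.

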